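# Find the unlocked hatch on the lab bench's service box and push it open

## Robot

A 6-joint arm with a two-finger parallel gripper is mounted at the origin on the work surface. World frame = base frame: x ahead of the robot, y to its left, z up, the work surface at z = 0. Lengths are in m, angles in rad, forces in N, time in s.
With the tool pointing down it reaches from about 0.3 to 0.775 m from the base axis. Payload 14.6 kg.
Tool frame: the origin (TCP) lies at the centre of the arm's flange, where the gripper is bolted on; the fingertips stand ahead of it and the grasp point (between the pads) lies 180 mm ahead of it (r.finger_overhang is the z of the fingertips in the tool frame, in m); z points along the fingers, y is the direction in which the jaws open and shut (so a half turn about z gives the same grasp; the last joint's range is limited). The gripper opens to 94 mm and grips with 3 to 60 N. Pads are 16 mm wide; open, the fingers measure 119 mm over their backs; the gripper's body (75 mm by 177 mm) begins 78 mm behind the grasp point.
Start: joints at [-1.284, 0.3, 1.521, -0, 1.321, -0.067], TCP at [0.191, -0.516, 0.405] pointing down, gripper open.
Joint ranges: [-3.03, 3.03], [-0.79, 2.21], [0.23, 2.52], [-1.04, 4.18], [0, 3.07], [-2.55, 2.55]. Speed limits (rad/s): [2.22, 2.22, 2.57, 3.14, 3.14, 3.14].

## Interface

Orientations are given as a unit quaternion [x, y, z, w].
In Python, from cell import r, vision gives the robot as it stands.
- The arm moves only by the tool arm_command, never from a script. Its argument "series" is a list of rows, each a list of 2 entries, a list of its own where there are three numbers: the shift along the tool's x, y, z in mm, then the turn about the tool's z in rad. A call has 1 to 10 rows; each row is the pose to reach, as a shift and turn from the pose commanded when the call began, along the tool's axes at that moment; what a row does not reach only later rows make up. A row lasts 1/12 s, in which the tool goes at most 41.7 mm and 7.16 degrees, less where a joint would pass 70% of its speed; a pose out of reach is approached as far as the arm can. A call with a gripper value outside its range is refused whole. "fingers" is the gripper command: -1 is fully open, 1 is shut, values between are in proportion, set as the call begins (left out, the last holds). The fingers move at their own pace and stop on an object; "grip_force" is the grip in N (left out, the last holds). Time passes only in rows, so rows that repeat a pose let the fingers close. It gives the time, the measured TCP pose, the force and the opening at its end, in the units of the state.
- r.get_state(): the state, without advancing time (a new reading comes with each control period).
- vision.get_image(name): name is "scene" or "top" or "wrist"; returns a dict with "img" (420x560x3 uint8, red, green, blue), "fx", "fy", "cx", "cy" (pixels), "world_from_camera" (4x4, takes a point from camera to world coordinates). Camera axes: x right, y down, z forward; pixel columns grow to the right and rows downward; lengths in m; the calibration is good to about 2 mm. A picture is of the moment at which its call begins. There is no depth.
- r.job_done(): hands the job in, once; it reports no verdict.
The state is a dict: "time": time; "joint_pos": joint angles; "joint_velocities": joint speeds; "effort": joint torques, N m; "eef_pos": TCP position; "eef_rot": TCP orientation; "wrist_force": force on the tool from outside, world axes, zero at the start; "moment": the same for the moment, N m; "opening": finger opening in m.
Only numpy, scipy, OpenCV 4.12 (cv2) and the standard library are available. Lean on these libraries where they do the work, as an engineer would, in place of code of your own. Each camera call takes 0.05 s, during which the arm holds its last target.

## Task

One of the four identical access hatches in the top of the bench service box has been unlocked, but nothing shows from above. With the fingertips shut, press gently on the short ribbed end of one hatch after another to find the one that rocks, then push that hatch fully open, until it leans back against its stop, and move clear. It is all pressing and pushing: do not force a locked hatch, and neither shift nor lift the tip box, tube rack and bottle.

Things in the scene. Friction and masses are not known exactly. Their poses are not given: they have to be found in the camera images.
- service_box: Grey service box fixed on the bench, 158 (its x) x 436 (its y) x 95 mm high. Origin: centre of its underside; x to the back, away from the robot and the key locks, y left along the row. Four wells 134 x 94 mm, 89 deep, 12 mm walls, each covered by a hatch flush with the top. A hidden lock post stands under each short end: three are up, one, differing from start to start, is let down.
- hatch1 (a joint): Turn of hatch 1 (leftmost, box y +159 mm), rad: 0 shut and flush, 1.57 upright, 1.75 fully open, leaning back on its stop. All hatches are alike: aluminium plate 130 (box x) x 90 x 6 mm, turning on pins along box y, 92 mm above the bench and 20 mm behind the box centre (thin dark line). Short end 45 mm, to the back, with three rubber ribs; long leaf 85 mm, to the front.
- hatch1_press (a point): Top of hatch 1's short end, middle rubber rib, 25 mm behind the pivot line; moves with the hatch, axes as the box's while shut. A fingertip pushed straight down here goes into the well with the short end.
- hatch1_edge (a point): Middle of the front (free) edge of hatch 1's long leaf, at mid-thickness, 85 mm from the pivot line; moves with the hatch. Once raised, the leaf can be pushed over to the back from its front side.
- hatch2 (a joint): Turn of hatch 2 (second from left, box y +53 mm), rad: 0 shut and flush, 1.57 upright, 1.75 fully open, leaning back on its stop. Like hatch 1. As the short end is pressed down into the well, the leaf rises and swings up and over towards the back. The leaf cannot go down.
- hatch2_press (a point): Top of hatch 2's short end, middle rubber rib, 25 mm behind the pivot line; moves with the hatch, axes as the box's while shut. A fingertip pushed straight down here goes into the well with the short end.
- hatch2_edge (a point): Middle of the front (free) edge of hatch 2's long leaf, at mid-thickness, 85 mm from the pivot line; moves with the hatch. Once raised, the leaf can be pushed over to the back from its front side.
- hatch3 (a joint): Turn of hatch 3 (third from left, box y -53 mm), rad: 0 shut and flush, 1.57 upright, 1.75 fully open, leaning back on its stop. Like hatch 1. The pivots are stiff (0.06 N m friction): the free hatch stays at any angle where it is left; it takes 3 to 7 N on the short end, 1 to 2 N on the leaf's free edge.
- hatch3_press (a point): Top of hatch 3's short end, middle rubber rib, 25 mm behind the pivot line; moves with the hatch, axes as the box's while shut. A fingertip pushed straight down here goes into the well with the short end.
- hatch3_edge (a point): Middle of the front (free) edge of hatch 3's long leaf, at mid-thickness, 85 mm from the pivot line; moves with the hatch. Once raised, the leaf can be pushed over to the back from its front side.
- hatch4 (a joint): Turn of hatch 4 (rightmost, box y -159 mm), rad: 0 shut and flush, 1.57 upright, 1.75 fully open, leaning back on its stop. Like hatch 1. A locked hatch gives only 1 to 2 mm at its short end and then is solid; the free one keeps going down.
- hatch4_press (a point): Top of hatch 4's short end, middle rubber rib, 25 mm behind the pivot line; moves with the hatch, axes as the box's while shut. A fingertip pushed straight down here goes into the well with the short end.
- hatch4_edge (a point): Middle of the front (free) edge of hatch 4's long leaf, at mid-thickness, 85 mm from the pivot line; moves with the hatch. Once raised, the leaf can be pushed over to the back from its front side.
- tip_box: Loose yellow-on-grey box of pipette tips, 88 x 124 x 66 mm high, standing on the bench in front of the service box. Origin: centre of its underside. Leave alone.
- tube_rack: Loose teal rack with small tubes, 105 x 200 x 58 mm high, on the bench behind the service box. Origin: centre of its underside. Leave alone.
- bottle: Loose white bottle, 62 mm across, 125 mm high, on the bench behind the service box. Origin: centre of its underside. Leave alone.

How it is judged:
By the outcome, as a careful person would: the job done as asked, in the order asked, and still so for the second after the job is handed in, with the robot touching nothing.
It also fails if it takes over 58 s, if anything falls off the work surface, if the arm or the gripper's body presses on something with over 40 N, if the wrist force passes 120 N, or if a joint passes its speed limit or range.

## Working session

There is one attempt and no reset: what is moved stays moved. The work goes in short steps, Python scripts to look and compute and a tool call to move; the robot and the scene stay as the last step left them, time stands still between calls to the robot, and variables do not carry over. Pictures are saved under pics/ and viewed, and the job is handed in when it is done.

Besides the shell and the picture viewer there is one more tool, called by a JSON object that holds its "api" and its "payload", one argument or row to a line. arm_command: Moves the arm, as the interface text tells. Its arguments: {"type":"object","properties":{"series":{"type":"array","items":{"type":"array"}},"fingers":{"type":"number"},"grip_force":{"type":"number"}},"required":["series"]}

```bash
mkdir -p pics; python3 - <<'E'
from cell import r, vision
import cv2, numpy as np
for n in ("top","scene"):
    d=vision.get_image(n); cv2.imwrite(f"pics/{n}0.png",d["img"][:,:,::-1])
    print(n,d["fx"],d["fy"],d["cx"],d["cy"]);print(np.round(d["world_from_camera"],4).tolist())
s=r.get_state();print(s, r.finger_overhang)
E
```

```text
top 402.1436359868565 402.1436359868565 279.1112366802185 203.58195812930109
[[-0.0147, -0.9965, 0.0822, 0.5048], [-0.9995, 0.0169, 0.0253, 0.0375], [-0.0266, -0.0818, -0.9963, 0.7878], [0.0, 0.0, 0.0, 1.0]]
scene 435.0744026799851 435.0744026799851 279.23136974191596 212.52143747478536
[[-0.5904, 0.6019, -0.5377, 1.0486], [0.8069, 0.4553, -0.3763, 0.3837], [0.0183, -0.656, -0.7545, 0.7413], [0.0, 0.0, 0.0, 1.0]]
{'time': 0.1, 'joint_pos': array([-1.28356292e+00,  3.00423029e-01,  1.52154188e+00,  1.50825104e-05,
        1.32071236e+00, -6.65994909e-02]), 'joint_velocities': array([ 5.91826882e-05, -2.82291778e-03, -2.69517053e-03, -9.16851635e-04,
        2.67591863e-03,  1.27401787e-03]), 'effort': array([-4.19376711e-04, -5.32643938e+01, -3.53281581e+01,  7.09393225e-02,
        2.35383993e-02, -4.05863818e-05]), 'eef_pos': array([ 0.19056164, -0.5158966 ,  0.40412917]), 'eef_rot': array([ 9.84391246e-01,  1.75993126e-01, -5.24435420e-05, -5.39818294e-04]), 'wrist_force': array([ 0.55827462, -0.7407127 , -0.43416385]), 'moment': array([-0.00597006, -0.02526572,  0.0087396 ]), 'opening': 0.0940327881748969} 0.1992
```

View pics/top0.png

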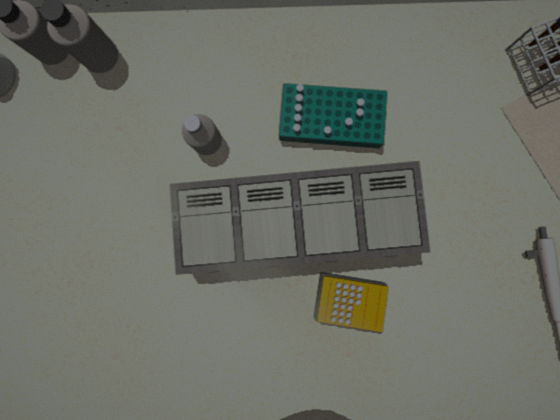

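View pics/scene0.png

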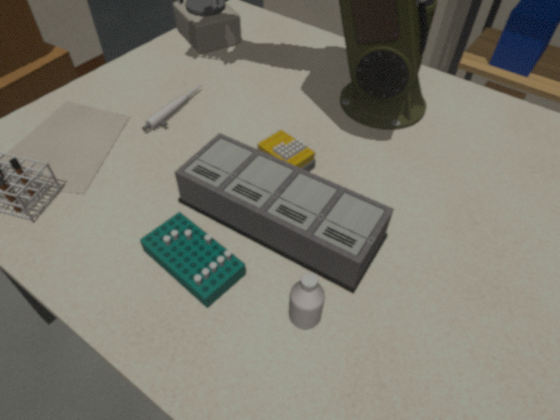

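The top view shows the row of hatches: hatch 1 at the left (about px 207,225) and hatch 4 at the right (391,208). The ribs are at the back, the tube rack and bottle stand behind the box, and the tip box is in front. I'll enlarge it to pick corners.

```bash
python3 - <<'E'
import cv2
im=cv2.imread("pics/top0.png")[150:285,160:440]
cv2.imwrite("pics/c1.png",cv2.resize(im[:,:140],None,fx=5,fy=4.4,interpolation=cv2.INTER_CUBIC) if 0 else cv2.resize(im[:,:140],None,fx=4.4,fy=4.4,interpolation=cv2.INTER_CUBIC))
cv2.imwrite("pics/c2.png",cv2.resize(im[:,140:],None,fx=4.4,fy=4.4,interpolation=cv2.INTER_CUBIC))
E
```

```text
(no output)
```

View pics/c1.png

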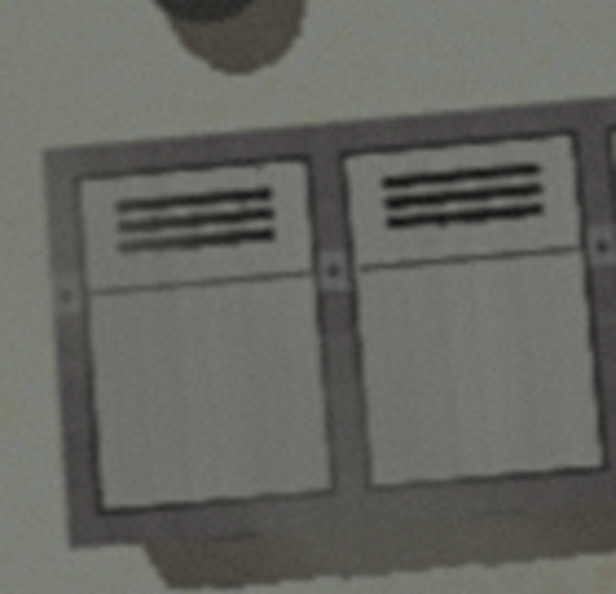

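View pics/c2.png

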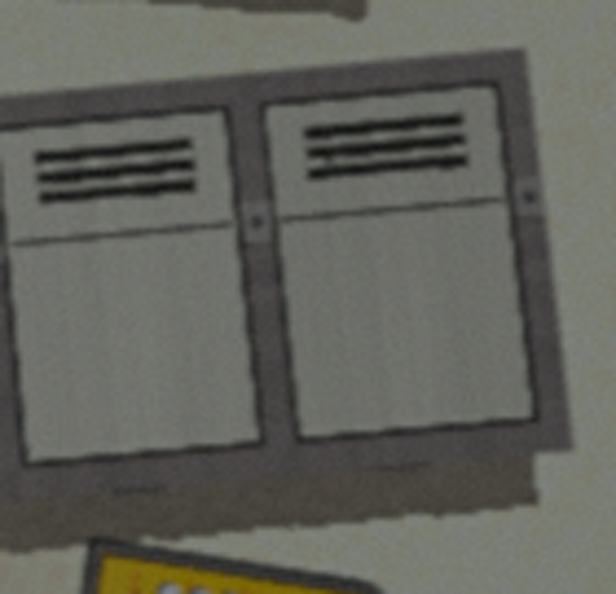

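The crops give me the outer corners (c1 44,150 and 71,548; c2 525,48 and 573,450) and the middle ribs (c1 196,221 and 464,199; c2 117,172 and 387,147). Next step is fitting the box pose.

```bash
cat > h.py <<'E'
from cell import r, vision
import cv2, numpy as np
from scipy.spatial.transform import Rotation as R
def ray(d,px,z):
    T=np.array(d["world_from_camera"]);v=T[:3,:3]@[(px[0]-d["cx"])/d["fx"],(px[1]-d["cy"])/d["fy"],1]
    return T[:3,3]+v*(z-T[2,3])/v[2]
def proj(d,P):
    T=np.linalg.inv(d["world_from_camera"]);c=T[:3,:3]@P+T[:3,3]
    return d["fx"]*c[0]/c[2]+d["cx"],d["fy"]*c[1]/c[2]+d["cy"]
E
python3 - <<'E'
from h import *
from scipy.optimize import least_squares
d=vision.get_image("top")
c=lambda u,v,o:((u+.5)/4.4-.5+o,(v+.5)/4.4-.5+150)
pts=[c(44,150,160),c(71,548,160),c(525,48,300),c(573,450,300),c(196,221,160),c(464,199,160),c(117,172,300),c(387,147,300)]
loc=np.array([[.079,.218],[-.079,.218],[.079,-.218],[-.079,-.218]]+[[.045,y] for y in(.159,.053,-.053,-.159)])
W=np.array([ray(d,p,.095)[:2] for p in pts])
def M(p): a=p[2];return loc@np.array([[np.cos(a),np.sin(a)],[-np.sin(a),np.cos(a)]])+p[:2]
f=least_squares(lambda p:(M(p)-W).ravel(),[.5,0,0])
print(f.x,np.round((M(f.x)-W)*1000,1).tolist())
print("press",M(f.x)[4:])
p=f.x
s=r.get_state();Rt=R.from_quat(s["eef_rot"]);print(Rt.as_matrix().round(3))
tip=s["eef_pos"]+Rt.apply([0,0,.1992]);print("tip",tip)
for n,(x,y) in zip("1234",M(p)[4:]):
    for nm in "h":
        print(n,(Rt.inv().apply(np.array([x,y,.0])-s["eef_pos"])*1000).round(0), np.hypot(x,y))
b=ray(d,(195,121),.125);print("bottle top",b)
print("tip",ray(d,(352,300),.066),"rack corners",ray(d,(280,135),.058),ray(d,(384,142),.058),ray(d,(283,84),.058))
E
```

```text
[0.53759978 0.02313792 0.07433211] [[0.1, 0.3], [-0.8, 0.4], [0.1, -0.6], [-0.4, -0.8], [0.0, -0.3], [1.0, 0.2], [0.1, 0.4], [-0.0, 0.4]]
press [[ 0.57066759  0.18504073]
 [ 0.57853954  0.07933343]
 [ 0.58641149 -0.02637386]
 [ 0.59428344 -0.13208116]]
[[ 0.938  0.346 -0.   ]
 [ 0.346 -0.938  0.001]
 [ 0.    -0.001 -1.   ]]
tip [ 0.19049039 -0.5157438   0.2050411 ]
1 [ 599. -525.  405.] 0.5999179709989101
2 [ 570. -424.  405.] 0.5839535900359958
3 [ 541. -322.  405.] 0.5870042748604193
4 [ 512. -220.  404.] 0.6087842327893237
bottle top [0.70206947 0.19458906 0.125     ]
tip [ 0.39205545 -0.06990934  0.066     ] rack corners [0.69205568 0.05247214 0.058     ] [ 0.67490374 -0.13785611  0.058     ] [0.78879613 0.04542739 0.058     ]
```

{"api": "arm_command", "payload": {
  "series": [
    [[20,-9,0],0.028],
    [[50,-22,0],0.056],
    [[85,-37,0],0.084],
    [[120,-53,0],0.112],
    [[155,-68,0],0.14],
    [[190,-83,0],0.168],
    [[225,-98,0],0.196],
    [[260,-114,0],0.224],
    [[295,-129,0],0.252],
    [[325,-142,0],0.279]
  ],
  "fingers": 1,
  "grip_force": 15
}}

```text
time: 0.98
eef_pos: [0.4476, -0.2682, 0.4046]
eef_rot: [0.999, 0.037, -0.0, -0.0]
wrist_force: [0.2, -0.5, -0.5]
opening: 0.0306
```

```bash
cat >> h.py <<'E'
B=np.array([.5376,.0231]);A=.0743
Rb=R.from_euler('z',A)
def st(tgts=()):
    s=r.get_state();Rt=R.from_quat(s["eef_rot"]);tip=s["eef_pos"]+Rt.apply([0,0,.1992])
    tb=Rb.inv().apply(tip-[*B,0])*1000
    print("t",s["time"].round(2),"tip world",tip.round(4),"tip box mm",tb.round(1),"F",s["wrist_force"].round(2),"open",round(s["opening"],4),"yaw err",(Rb.inv()*Rt).as_matrix()[:,0].round(3))
    for t in tgts: print(" ->",t,(Rt.inv().apply(Rb.apply((np.array(t)-tb)))).round(1))
E
python3 -c "
from h import *
st([(45,-159,125),(45,-159,95)])"
```

```text
Traceback (most recent call last):
  File "h.py", line 15, in st
    print("t",s["time"].round(2),"tip world",tip.round(4),"tip box mm",tb.round(1),"F",s["wrist_force"].round(2),"open",round(s["opening"],4),"yaw err",(Rb.inv()*Rt).as_matrix()[:,0].round(3))
              ^^^^^^^^^^^^^^^
AttributeError: 'float' object has no attribute 'round'
```

```bash
sed -i 's/s\["time"\].round(2)/round(s["time"],2)/' h.py
python3 -c "
from h import *
st([(45,-159,125),(45,-159,95)])"
```

```text
t 0.98 tip world [ 0.4475 -0.2681  0.2054] tip box mm [-111.4 -283.8  205.4] F [ 0.2  -0.47 -0.48] open 0.0306 yaw err [ 1. -0. -0.]
 -> (45, -159, 125) [ 156.4 -124.8   80.4]
 -> (45, -159, 95) [ 156.4 -124.8  110.4]
```

{"api": "arm_command", "payload": {
  "series": [
    [[20,-16,0],0],
    [[45,-36,10],0],
    [[70,-56,20],0],
    [[95,-76,35],0],
    [[120,-96,55],0],
    [[140,-112,70],0],
    [[152,-121,83],0],
    [[156,-125,90],0],
    [[156,-125,95],0],
    [[156,-125,95],0]
  ]
}}

```text
time: 1.82
eef_pos: [0.592, -0.1342, 0.3088]
eef_rot: [0.999, 0.037, -0.001, -0.0]
wrist_force: [-0.2, -0.1, -0.5]
opening: 0.0004
```

```bash
python3 -c "
from h import *
st([(45,-159,95)])
for n in ('scene','top'):
  d=vision.get_image(n);cv2.imwrite('pics/%s1.png'%n,d['img'][:,:,::-1])"
```

```text
t 1.82 tip world [ 0.5917 -0.1342  0.1096] tip box mm [  42.3 -160.9  109.6] F [-0.16 -0.07 -0.52] open 0.0004 yaw err [ 1.     0.    -0.001]
 -> (45, -159, 95) [ 2.8 -1.8 14.6]
```

View pics/scene1.png

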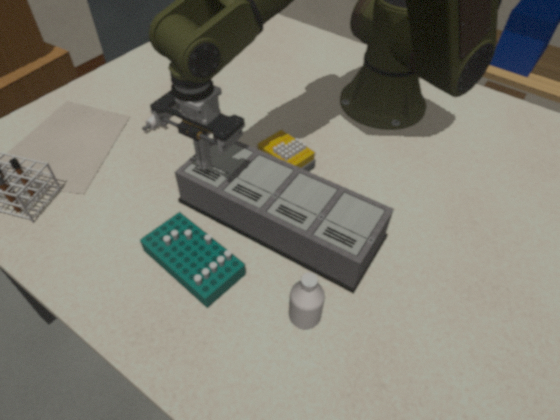

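The fingers hover over hatch 4's ribbed end (px 205,165). Now descending gently.

{"api": "arm_command", "payload": {
  "series": [
    [[0,0,4],0],
    [[0,0,8],0],
    [[0,0,11],0],
    [[0,0,13],0],
    [[0,0,13],0],
    [[0,0,13],0]
  ]
}}

```text
time: 2.42
eef_pos: [0.5924, -0.1339, 0.2966]
eef_rot: [0.999, 0.037, -0.0, -0.0]
wrist_force: [0.0, 0.4, 0.0]
opening: 0.0005
```

```bash
python3 -c "
from h import *
st([(45,-159,95)])"
```

```text
t 2.42 tip world [ 0.5924 -0.1339  0.0974] tip box mm [  43.  -160.6   97.4] F [0.   0.4  0.02] open 0.0005 yaw err [ 1.  0. -0.]
 -> (45, -159, 95) [ 2.  -1.6  2.4]
```

{"api": "arm_command", "payload": {
  "series": [
    [[0,0,1],0],
    [[0,0,2],0],
    [[0,0,3],0],
    [[0,0,3],0]
  ]
}}

```text
time: 2.75
eef_pos: [0.5925, -0.1338, 0.2939]
eef_rot: [0.999, 0.037, 0.0, 0.0]
wrist_force: [-0.6, 0.1, 2.3]
opening: 0.0002
```

```bash
python3 -c "
from h import *
st([(45,-159,95)])"
```

```text
t 2.75 tip world [ 0.5926 -0.1338  0.0947] tip box mm [  43.2 -160.5   94.7] F [-0.59  0.13  2.32] open 0.0002 yaw err [1.    0.001 0.001]
 -> (45, -159, 95) [ 1.8 -1.5 -0.3]
```

{"api": "arm_command", "payload": {
  "series": [
    [[2,0,1],0],
    [[2,0,1],0],
    [[2,0,2],0],
    [[2,0,2],0]
  ]
}}

```text
time: 3.08
eef_pos: [0.5942, -0.1338, 0.2935]
eef_rot: [0.999, 0.037, -0.0, 0.0]
wrist_force: [-12.3, 1.6, 21.2]
opening: 0.0004
```

{"api": "arm_command", "payload": {
  "series": [
    [[0,0,1],0],
    [[0,0,1],0],
    [[0,0,2],0],
    [[0,0,2],0]
  ]
}}

```text
time: 3.42
eef_pos: [0.5942, -0.1337, 0.2934]
eef_rot: [0.999, 0.037, 0.0, 0.0]
wrist_force: [-20.1, 3.0, 37.8]
opening: 0.0005
```

Hatch 4 is solid: 38 N with no travel, so it's locked. Lifting off and going to hatch 3.

{"api": "arm_command", "payload": {
  "series": [
    [[0,0,-6],0],
    [[0,0,-15],0],
    [[0,0,-20],0],
    [[0,-30,-20],0],
    [[0,-65,-20],0],
    [[0,-95,-20],0],
    [[0,-107,-20],0],
    [[0,-107,-14],0],
    [[0,-107,-8],0],
    [[0,-107,-8],0]
  ]
}}

```text
time: 4.25
eef_pos: [0.5863, -0.0279, 0.296]
eef_rot: [0.999, 0.037, -0.001, -0.0]
wrist_force: [-0.1, -0.3, -0.4]
opening: 0.0007
```

{"api": "arm_command", "payload": {
  "series": [
    [[0,0,1],0],
    [[0,0,2],0],
    [[0,0,3],0],
    [[0,0,4],0],
    [[0,0,4],0]
  ]
}}

```text
time: 4.67
eef_pos: [0.5865, -0.0274, 0.2939]
eef_rot: [0.999, 0.037, 0.0, 0.0]
wrist_force: [0.3, -1.3, 1.8]
opening: 0.0007
```

```bash
python3 -c "
from h import *
st([(45,-53,95)])"
```

```text
t 4.67 tip world [ 0.5866 -0.0275  0.0947] tip box mm [ 45.1 -54.1  94.7] F [ 0.32 -1.31  1.8 ] open 0.0007 yaw err [1.    0.    0.001]
 -> (45, -53, 95) [-0.1 -1.1 -0.3]
```

{"api": "arm_command", "payload": {
  "series": [
    [[0,0,1],0],
    [[0,0,2],0],
    [[0,0,2],0]
  ]
}}

```text
time: 4.92
eef_pos: [0.5865, -0.0273, 0.2936]
eef_rot: [0.999, 0.037, 0.001, 0.0]
wrist_force: [-7.5, -2.8, 19.2]
opening: 0.0003
```

Hatch 3 is also solid: 19 N at 0.7 mm, well over the 3–7 N a free hatch takes. On to hatch 2.

{"api": "arm_command", "payload": {
  "series": [
    [[0,0,-6],0],
    [[0,0,-15],0],
    [[0,0,-18],0],
    [[0,-30,-18],0],
    [[0,-65,-18],0],
    [[0,-95,-18],0],
    [[0,-106,-18],0],
    [[0,-106,-12],0],
    [[0,-106,-6],0],
    [[0,-106,-6],0]
  ]
}}

```text
time: 5.75
eef_pos: [0.5784, 0.0776, 0.296]
eef_rot: [0.999, 0.037, -0.001, 0.0]
wrist_force: [-0.1, -0.5, -0.1]
opening: 0.0007
```

{"api": "arm_command", "payload": {
  "series": [
    [[0,0,1],0],
    [[0,0,2],0],
    [[0,0,3],0],
    [[0,0,4],0],
    [[0,0,4],0]
  ]
}}

```text
time: 6.17
eef_pos: [0.5786, 0.0783, 0.2939]
eef_rot: [0.999, 0.037, 0.0, 0.0]
wrist_force: [0.5, -2.3, 3.1]
opening: 0.0009
```

{"api": "arm_command", "payload": {
  "series": [
    [[0,0,1],0],
    [[0,0,2],0],
    [[0,0,2],0]
  ]
}}

```text
time: 6.42
eef_pos: [0.5787, 0.0785, 0.2919]
eef_rot: [0.999, 0.037, 0.0, 0.0]
wrist_force: [1.0, -2.8, 3.9]
opening: 0.0001
```

```bash
python3 -c "
from h import *
st([(45,53,95)])"
```

```text
t 6.42 tip world [0.5789 0.0785 0.0927] tip box mm [45.3 52.2 92.7] F [ 1.03 -2.81  3.94] open 0.0001 yaw err [1.    0.    0.001]
 -> (45, 53, 95) [-0.3 -0.8 -2.3]
```

Hatch 2 gives at about 4 N, so I'll keep pressing.

{"api": "arm_command", "payload": {
  "series": [
    [[0,0,1],0],
    [[0,0,3],0],
    [[0,0,5],0],
    [[0,0,7],0],
    [[0,0,9],0],
    [[0,0,11],0],
    [[0,0,11],0]
  ]
}}

```text
time: 7.0
eef_pos: [0.5785, 0.0789, 0.2806]
eef_rot: [0.999, 0.037, 0.0, -0.0]
wrist_force: [0.6, -0.2, 4.0]
opening: 0.0004
```

{"api": "arm_command", "payload": {
  "series": [
    [[0,0,2],0],
    [[0,0,4],0],
    [[0,0,6],0],
    [[0,0,8],0],
    [[0,0,10],0],
    [[0,0,12],0],
    [[0,0,14],0],
    [[0,0,14],0]
  ]
}}

```text
time: 7.67
eef_pos: [0.5784, 0.0787, 0.266]
eef_rot: [0.999, 0.037, -0.0, -0.0]
wrist_force: [1.9, 0.1, 1.4]
opening: 0.0003
```

```bash
python3 -c "
from h import *
st([(45,53,95)])
for n in ('scene',):
  d=vision.get_image(n);cv2.imwrite('pics/%s2.png'%n,cv2.resize(d['img'][100:310,150:430,::-1],None,fx=2.5,fy=2.5))"
```

```text
t 7.67 tip world [0.5783 0.0787 0.0668] tip box mm [44.7 52.5 66.8] F [1.88 0.08 1.35] open 0.0003 yaw err [ 1.     0.001 -0.001]
 -> (45, 53, 95) [  0.3  -0.5 -28.2]
```

View pics/scene2.png

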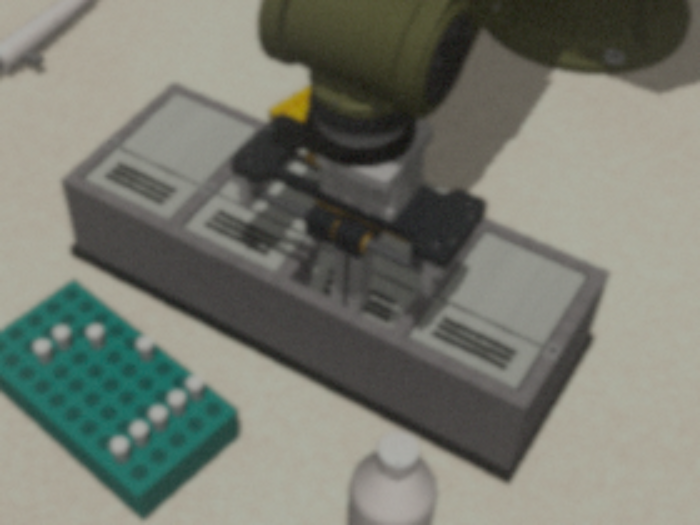

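Hatch 2 has rocked open to roughly 58° with the leaf up. Next I lift out, go over the leaf to its front and push it back.

{"api": "arm_command", "payload": {
  "series": [
    [[0,0,-15],0],
    [[0,0,-45],0],
    [[0,0,-80],0],
    [[0,0,-115],0],
    [[0,0,-140],0],
    [[-20,0,-150],0],
    [[-50,0,-150],0],
    [[-80,0,-150],0],
    [[-105,0,-150],0],
    [[-115,0,-150],0]
  ]
}}

```text
time: 8.55
eef_pos: [0.4614, 0.07, 0.4165]
eef_rot: [0.999, 0.037, -0.001, 0.0]
wrist_force: [0.5, 0.4, 0.5]
opening: 0.0005
```

{"api": "arm_command", "payload": {
  "series": [
    [[0,0,0],0],
    [[0,0,15],0],
    [[0,0,35],0],
    [[0,0,55],0],
    [[0,0,63],0],
    [[0,0,63],0]
  ]
}}

```text
time: 9.05
eef_pos: [0.4641, 0.0702, 0.3519]
eef_rot: [0.999, 0.037, -0.002, 0.0]
wrist_force: [0.9, -0.2, 0.3]
opening: 0.0005
```

```bash
python3 -c "
from h import *
st([(22,53,152)])
for n in ('scene','wrist'):
  d=vision.get_image(n);cv2.imwrite('pics/%s3.png'%n,d['img'][:,:,::-1])"
```

```text
t 9.05 tip world [0.4634 0.0701 0.1527] tip box mm [-70.5  52.4 152.7] F [ 0.87 -0.19  0.3 ] open 0.0005 yaw err [ 1.     0.    -0.004]
 -> (22, 53, 152) [92.5 -0.6  0.4]
```

View pics/scene3.png

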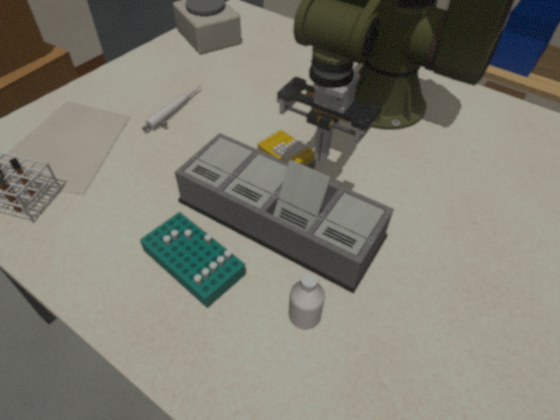

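The leaf of hatch 2 is raised (px 305,190) with the fingers in front of it (322,140). Starting the push to the back.

{"api": "arm_command", "payload": {
  "series": [
    [[8,0,0],0],
    [[18,0,0],0],
    [[27,0,0],0],
    [[36,0,0],0],
    [[45,0,0],0],
    [[53,0,0],0],
    [[60,0,0],0],
    [[66,0,0],0],
    [[72,0,0],0],
    [[76,0,0],0]
  ]
}}

```text
time: 9.98
eef_pos: [0.5402, 0.0759, 0.3536]
eef_rot: [0.999, 0.037, -0.0, 0.0]
wrist_force: [-1.9, 0.2, 0.1]
opening: 0.0007
```

{"api": "arm_command", "payload": {
  "series": [
    [[3,0,0],0],
    [[6,0,0],0],
    [[9,0,0],0],
    [[11,0,0],0],
    [[11,0,0],0]
  ]
}}

```text
time: 10.4
eef_pos: [0.5508, 0.0767, 0.3536]
eef_rot: [0.999, 0.037, -0.0, -0.0]
wrist_force: [0.2, -0.1, -0.2]
opening: 0.0006
```

```bash
python3 -c "
from h import *
st([(22,53,152)])"
```

```text
t 10.4 tip world [0.5508 0.0767 0.1544] tip box mm [ 17.2  52.4 154.4] F [ 0.22 -0.14 -0.19] open 0.0006 yaw err [ 1.  0. -0.]
 -> (22, 53, 152) [ 4.8 -0.6  2.4]
```

{"api": "arm_command", "payload": {
  "series": [
    [[1,0,0],0],
    [[2,0,0],0],
    [[3,0,0],0],
    [[3,0,0],0]
  ]
}}

```text
time: 10.73
eef_pos: [0.5532, 0.0768, 0.3534]
eef_rot: [0.999, 0.037, -0.001, 0.0]
wrist_force: [-8.0, -0.7, 2.6]
opening: 0.0004
```

{"api": "arm_command", "payload": {
  "series": [
    [[1,0,0],0],
    [[2,0,0],0],
    [[2,0,0],0]
  ]
}}

```text
time: 10.98
eef_pos: [0.5545, 0.077, 0.3533]
eef_rot: [0.999, 0.037, -0.003, 0.0]
wrist_force: [-21.6, -2.2, 8.9]
opening: 0.0003
```

```bash
python3 -c "
from h import *
st([(22,53,152)])
for n in ('scene',):
  d=vision.get_image(n);cv2.imwrite('pics/%s4.png'%n,cv2.resize(d['img'][100:310,150:430,::-1],None,fx=2.5,fy=2.5))"
```

```text
t 10.98 tip world [0.5531 0.0768 0.1542] tip box mm [ 19.5  52.4 154.2] F [-21.6   -2.25   8.92] open 0.0003 yaw err [ 1.     0.001 -0.007]
 -> (22, 53, 152) [ 2.5 -0.6  2.1]
```

View pics/scene4.png

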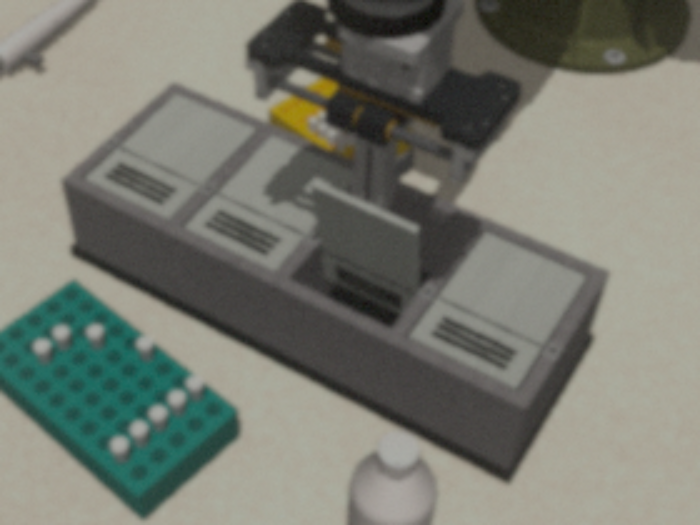

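The leaf is solid against its stop: 21 N, with the tip at box x 19.5 mm against my prediction of about 20. Backing clear and up.

{"api": "arm_command", "payload": {
  "series": [
    [[-3,0,0],0],
    [[-15,0,0],0],
    [[-40,0,0],0],
    [[-70,0,0],0],
    [[-95,0,-15],0],
    [[-110,0,-40],0],
    [[-120,0,-70],0],
    [[-125,0,-90],0],
    [[-125,0,-95],0],
    [[-125,0,-95],0]
  ]
}}

```text
time: 11.87
eef_pos: [0.4309, 0.0677, 0.4499]
eef_rot: [0.999, 0.037, 0.002, -0.0]
wrist_force: [0.8, -1.0, -0.1]
opening: 0.0005
```

```bash
python3 -c "
from h import *
st()
for n in ('scene','top'):
  d=vision.get_image(n);cv2.imwrite('pics/%s5.png'%n,d['img'][:,:,::-1])
  for th in (1.5,1.65,1.75):
    q=[Rb.apply([.020-.085*np.cos(th),.053+y,.092+.085*np.sin(th)])+[*B,0] for y in(.045,-.045)]
    print(n,th,[np.round(proj(d,p),1).tolist() for p in q])
  im=d['img'][:,:,::-1]
  im=im[140:260,250:400] if n=='scene' else im[120:280,160:310]
  cv2.imwrite('pics/%s5c.png'%n,cv2.resize(im,None,fx=3.7,fy=3.7,interpolation=cv2.INTER_CUBIC))
"
```

```text
t 11.87 tip world [0.4315 0.0677 0.2507] tip box mm [-102.5   52.4  250.7] F [ 0.76 -1.01 -0.08] open 0.0005 yaw err [1.    0.    0.003]
scene 1.5 [[320.9, 183.9], [279.1, 165.5]]
scene 1.65 [[317.5, 188.1], [275.5, 169.4]]
scene 1.75 [[315.2, 191.3], [273.1, 172.4]]
top 1.5 [[234.1, 211.5], [292.8, 206.1]]
top 1.65 [[233.5, 203.2], [292.1, 197.8]]
top 1.75 [[233.1, 197.8], [291.6, 192.4]]
```

View pics/scene5c.png

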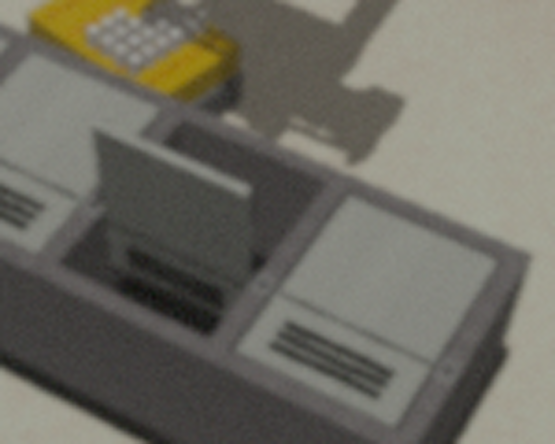

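View pics/top5.png

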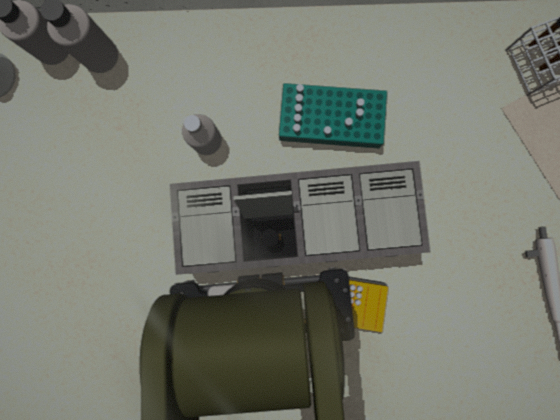

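The scene picture shows hatch 2 leaning back, with edge corners near (317,191) and (276,174). The other objects are where they were. A closer check on the top view:

View pics/top5c.png

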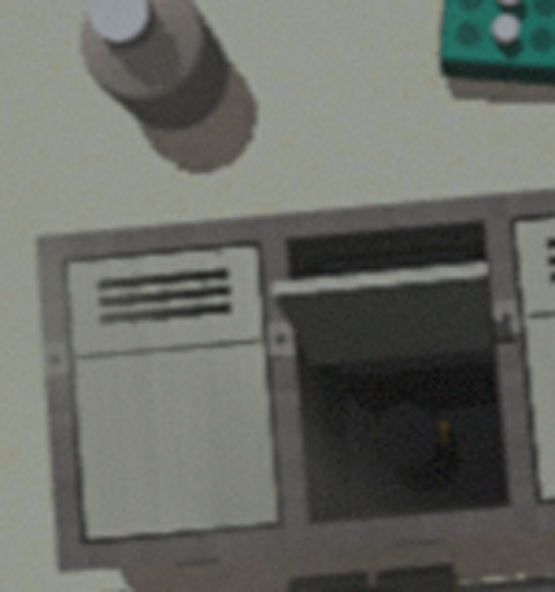

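The leaf edge is at (234.3,197.8) and (291.6,192.7), which matches the 1.75 rad prediction (233.1,197.8 and 291.6,192.4). Handing in.

```bash
python3 -c "
from cell import r
print(r.job_done())"
```

```text
the job is handed in; nothing more can be done
None
```

Hatch 2 (second from left) was the unlocked one. It now stands fully open against its stop, and the job is handed in at about 12 s.

- **Search:** I pressed hatch 4 and then hatch 3 with the fingertips shut. Both gave less than 1 mm and then went solid. The force reached 38 N on hatch 4, which is more than the gentle press asked for. After that I pushed less far: 19 N on hatch 3. Hatch 2 kept going down at about 4 N, so hatch 1 was never touched.
- **Opening:** I pressed hatch 2's short end down to roughly 58° and lifted out. I then pushed the leaf over from its front side until it met the stop (force rose to about 21 N), and backed clear.
- **Last checks:** In the top view the leaf edge lies within about 1 px of where it should be at 1.75 rad, and the scene view agrees to within about 3 px. The wrist force was back to about zero with the fingers well clear. The tube rack and bottle look unmoved; the arm partly hid the tip box in the last top view, but it was not touched. No check failed.

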